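# File the control vial carrier in the lever arch board

### The arm

A 7-joint arm with a two-finger parallel gripper is mounted at the origin on the work surface. World frame = base frame: x ahead of the robot, y to its left, z up, the work surface at z = 0. Lengths are in m, angles in rad, forces in N, time in s.
With the tool pointing down it reaches from about 0.425 to 0.8 m from the base axis. Payload 8.3 kg.
Tool frame: the origin (TCP) lies midway between the tips of the shut fingers; the grasp point (between the pads) lies 19 mm behind it; z points along the fingers, y is the line along which they close (so a half turn about z gives the same grasp; the last joint's range is limited). The gripper opens to 85 mm and grips with 20 to 120 N. Pads are 22 mm wide; open, the fingers measure 114 mm over their backs; the gripper's body (76 mm by 85 mm) begins 54 mm behind the grasp point. The pads swing forward as they close: fully open they stand 13 mm farther back than shut.
Start: joints at [-0.063, 0.383, 0.016, 1.37, -0.006, 1.388, -0.046], TCP at [0.625, 0, 0.231] pointing down, gripper open.
Joint ranges: [-2.95, 2.95], [-0.25, 2.06], [-1.52, 1.56], [0.18, 2.33], [-1.44, 4.58], [0.02, 2.06], [-3.01, 3.01]. Speed limits (rad/s): [2.39, 2.39, 3.01, 3.01, 3.14, 3.14, 3.14].

### API

Orientations are given as a unit quaternion [x, y, z, w].
In Python, from cell import telemetry, viewer, ticket gives the robot as it stands.
- The arm moves only by the tool send_rows, never from a script. Its argument "rows" is a list of rows, each a list of 5 numbers: the finger opening in cm, from 0 to 8.54, then the shift along the tool's x, y, z in cm, then the turn about the tool's z in rad. In form: [[hand, dx, dy, dz, turn], ...]. A call has 1 to 20 rows; each row is the pose to reach, as a shift and turn from the pose commanded when the call began, along the tool's axes at that moment; what a row does not reach only later rows make up. A row lasts 1/12 s, in which the tool goes at most 41.7 mm and 7.16 degrees, less where a joint would pass 70% of its speed; a pose out of reach is approached as far as the arm can. A call with a gripper value outside its range is refused whole. The fingers move at their own pace and stop on an object; "squeeze" is the grip in N (left out, the last holds). Time passes only in rows, so rows that repeat a pose let the fingers close. It gives the time, the measured TCP pose, the force, the opening and the grip force at its end, in the units of the state.
- telemetry.get_obs(): the state, without advancing time (a new reading comes with each control period).
- viewer.grab_frame(name): name is "scene" or "side" or "wrist"; returns the picture (420x560x3 uint8, red, green, blue); there is no depth.
- viewer.camera_info(name): a dict with "fx", "fy", "cx", "cy" (pixels), "T" (4x4, takes a point from camera to world coordinates). Camera axes: x right, y down, z forward; pixel columns grow to the right and rows downward; lengths in m; the calibration is good to about 2 mm. A picture is of the moment at which its call begins: read the wrist's pose just before it. camera_info takes no time and is no camera call; for the wrist camera it gives the pose at the moment of the call.
- ticket.sign_off(): hands the job in; it is judged then, once.
The state is a dict: "time_s": time; "joint_pos": joint angles; "qvel": joint speeds; "effort": joint torques, N m; "tcp_pos": TCP position; "tcp_rot": TCP orientation; "force": force on the tool from outside, world axes, zero at the start; "wrist_torque": the same for the moment, N m; "finger_gap": opening from 0.0 (shut) to 1.0 (fully open); "finger_force": force on a finger pad.
Only numpy, scipy, OpenCV 4.12 (cv2) and the standard library are available. Lean on these libraries where they do the work, as an engineer would, in place of code of your own. Each camera call takes 0.05 s, during which the arm holds its last target. There are 200 camera calls.

### The job

Lift the red-ended lever of the lever arch board so that its two arches spring fully open, and slip the punched carrier plate with the yellow tab down over both pins until it lies flat. Then press the lever's red grip gently (never harder than about 20 N) all the way down to its stop so that the arches close over the carrier, and leave the other things on the bench alone.

Things in the scene. Friction and masses are not known exactly. Their poses are not given: they have to be found in the camera images.
- file: Lever arch board: blue board 220 x 190 x 4 mm, fixed to the bench, with a steel ring mechanism. Origin on the bench midway between its two pins; z up, y along the line of the pins, x from the pins to the lever's end (away from the robot at yaw 0; board spans x -90 to +130). The carrier comes to lie on a black rubber block (x -82 to -12, 120 mm wide, top 24 mm above the bench).
- pin_left (a point): Foot of the pin at the file's y = +40 mm, at bench level: upright steel pin 5 mm thick with a round end, nominally 52 mm above the bench. Two arches (5 mm wire) are hinged at the file's x = +44; closed, they reach over both pin tops (nominally up to 58 mm high) and block them; open, their ends stand back about 33 mm beyond the pins, nominally up to 76 mm high.
- pin_right (a point): Foot of the same kind of pin at the file's y = -40 mm.
- lever (a joint): Lever angle in rad: 0 closed (level, along the file's +x), 1.0 open (end raised); the arches move with it. Friction (about 3 N at the grip) holds it below about 0.35; above 0.45 the spring throws it open. Pushing it down takes about 8 N square to the lever from 1.0 to 0.4 rad, easing to 3 N near 0, where it meets a hard stop. Closed: below 0.02.
- pad (a joint): How far (m) the lever's red grip is pushed in on its stiff spring, square to the lever: 0 free, about 0.001 for every 10 N pressed down on it. Above 0.002 (20 N) the lever is being forced.
- lever_axis (a point): Nominal place of the lever's axis (along the file's y), 20 mm beyond the pins, 44 mm above the bench, between two dark cheek plates (x +-6, y +-11 to 15 mm, up to 8 mm above the axis). The steel bed with pins, arches and lever rides on screw posts: all of it, the stop too, stands up to 9 mm higher or lower than nominal, differently each time; this is not measured and not shown by this point.
- lever_stop (a point): Nominal place of the centre of the lever's red grip when closed, 85 mm from the axis, 44 mm above the bench (true height up to 9 mm more or less, see lever_axis). The grip is 34 mm long (68 to 102 mm from the axis), 18 mm wide (file's y), 10 mm thick; the steel bar between grip and axis is 12 mm wide and 6 mm thick. This point is fixed to the board, it does not move with the lever.
- carrier_tab (a point): Centre of the carrier's upright yellow finger tab: 40 mm long (carrier's x), 8 thick (y), 28 high; pinch it across its thickness. The carrier is a loose white rigid plate 80 (x) x 130 (y) x 5 mm, about 120 g. This point is 19 mm above its underside. Two vials lie on it along x at y +-53 mm, 21 mm high, so 45 mm is free on each side of the tab. Starts flat on the bench.
- carrier_mid (a point): Centre of the carrier plate's underside; the tab's centre is at x = -5 mm. Holes for the pins at x = +31 mm (the side away from the robot), y = +40 (round, 10 mm) and y = -40 (10 mm along x, 14 along y).
- seat (a point): Where carrier_mid comes to lie when the carrier is on the pins: 31 mm on the near side of the pins, midway between them, 24 mm above the bench (top of the rubber block); axes as the file's.
- rack: Bystander: aluminium rack of red-capped tubes, 85 x 150 mm and 88 mm high, loose; origin under its centre. Leave alone.
- scanner: Bystander: grey hand scanner, 170 x 52 x 34 mm, loose. Leave alone.
- pen: Bystander: red pen, 100 x 9 x 9 mm, loose. Leave alone.
- mouse: Bystander: grey mouse, 100 x 60 x 32 mm, loose. Leave alone.
- cap_cup: Bystander: white cup, 76 mm wide and 60 mm high, loose. Leave alone.
There are look-alikes about, which are no part of the job. What is shaped like the part that bears carrier_tab but blue is not meant.

How it is judged:
By the outcome, as a careful person would: the job done as asked, in the order asked, and still so for the second after the job is handed in, with the robot touching nothing.
It also fails if it takes over 67 s, if anything falls off the work surface, if the arm or the gripper's body presses on something with over 40 N, if the wrist force passes 120 N, or if a joint passes its speed limit or range.

## Working session

There is one attempt and no reset: what is moved stays moved. The work goes in short steps, Python scripts to look and compute and a tool call to move; the robot and the scene stay as the last step left them, time stands still between calls to the robot, and variables do not carry over. Pictures are saved under pics/ and viewed, at most 10 in all, crops included, and the job is handed in when it is done.

Besides the shell and the picture viewer there is one more tool, called after ">>>" as name(argument=value, ...) on one line, values as JSON. send_rows: Moves the arm, as the interface text tells. Its arguments: {"type":"object","properties":{"rows":{"type":"array","items":{"type":"array","items":{"type":"number"}}},"squeeze":{"type":"number"}},"required":["rows"]}

```bash
mkdir -p pics; python3 - <<'E'
from cell import telemetry, viewer
import cv2, numpy as np
o=telemetry.get_obs(); print({k:np.round(v,3) for k,v in o.items()})
for n in ["scene","side","wrist"]:
    c=viewer.camera_info(n); print(n,c["fx"],c["fy"],c["cx"],c["cy"],np.round(c["T"],4).tolist())
    cv2.imwrite(f"pics/{n}0.png",viewer.grab_frame(n)[:,:,::-1])
a=cv2.imread("pics/scene0.png");b=cv2.imread("pics/side0.png")
E
```

```text
{'time_s': np.float64(0.0), 'joint_pos': array([-0.063,  0.384,  0.016,  1.371, -0.006,  1.388, -0.046]), 'qvel': array([ 0.001, -0.002, -0.   , -0.001,  0.001,  0.001,  0.002]), 'effort': array([-0.0000e+00, -6.2759e+01,  8.4400e-01, -3.7183e+01,  1.7000e-02,
        1.4000e-02, -0.0000e+00]), 'tcp_pos': array([0.624, 0.   , 0.23 ]), 'tcp_rot': array([ 0.707,  0.707, -0.001, -0.001]), 'force': array([ 0.789,  0.065, -0.178]), 'wrist_torque': array([-0.005, -0.018,  0.   ]), 'finger_force': np.float64(0.0), 'finger_gap': np.float64(0.998)}
scene 497.37842654689194 497.37842654689194 286.90066703384565 217.1299397185472 [[0.4238, 0.5281, -0.7359, 1.5834], [0.9057, -0.2558, 0.338, -0.4561], [-0.0097, -0.8098, -0.5867, 0.8637], [0.0, 0.0, 0.0, 1.0]]
side 508.6663680055892 508.6663680055892 271.2672236410142 204.26387675461405 [[0.8157, 0.327, -0.4773, 1.4119], [0.5781, -0.491, 0.6517, -1.1353], [-0.0213, -0.8075, -0.5895, 1.0935], [0.0, 0.0, 0.0, 1.0]]
wrist 304.0409131164018 304.0409131164018 280.94706460309567 207.3797930683267 [[1.0, 0.0004, -0.0025, 0.6248], [-0.0004, -0.9606, -0.278, 0.0705], [-0.0025, 0.278, -0.9606, 0.3717], [0.0, 0.0, 0.0, 1.0]]
```

View pics/scene0.png

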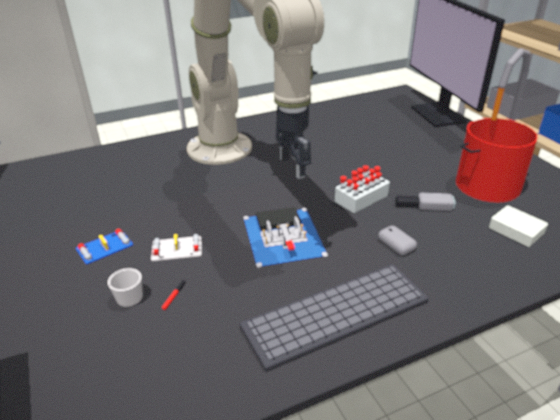

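View pics/side0.png

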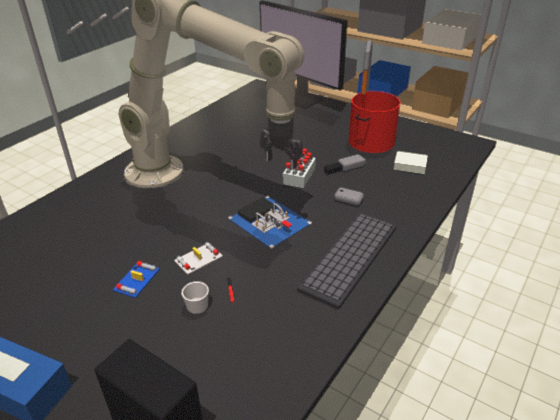

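The scene shows the white carrier with a yellow tab at (176,242) and the blue look-alike at (103,242). The white one fits the description. The board is at about (285,237). I'll confirm this in an enlarged crop.

```bash
python3 - <<'E'
import cv2, numpy as np
a=cv2.imread("pics/scene0.png")[195:275,70:335];b=cv2.imread("pics/side0.png")[190:300,110:320]
A=cv2.resize(a,(795,240),interpolation=cv2.INTER_CUBIC)
B=cv2.resize(b,(630,330),interpolation=cv2.INTER_CUBIC)
out=np.zeros((575,800,3),np.uint8);out[:240,:795]=A;out[242:572,:630]=B
cv2.imwrite("pics/crop0.png",out)
E
```

```text
(no output)
```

View pics/crop0.png

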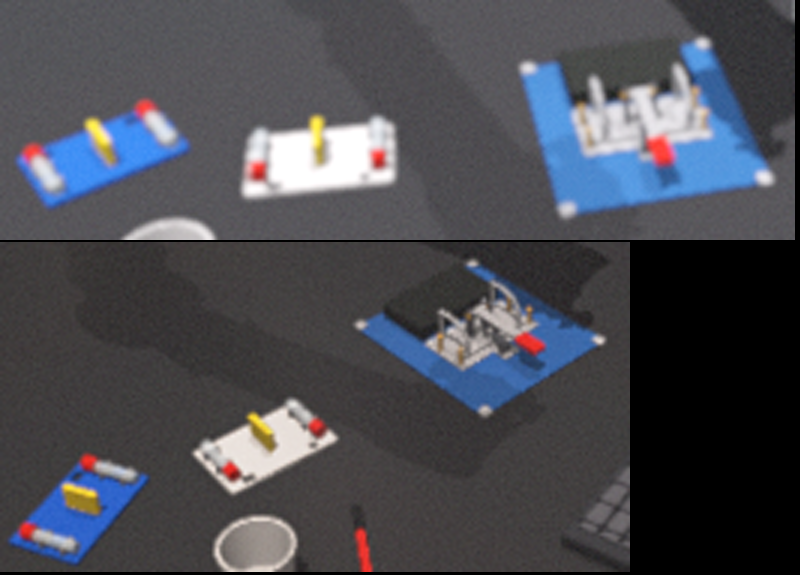

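The crop confirms it: the white plate (crop 320,155) has the yellow tab, and the blue decoy is at left. The board's white corner dots are at crop (528,68), (702,43), (765,178) and (567,210), and the lever's red grip is at (660,150).

```bash
cat > h.py <<'E'
import numpy as np
from cell import telemetry, viewer
def ray(c,p):
    T=np.array(c["T"]); d=T[:3,:3]@np.array([(p[0]-c["cx"])/c["fx"],(p[1]-c["cy"])/c["fy"],1]); return T[:3,3],d
def at(c,p,z):
    o,d=ray(c,p); return o+d*(z-o[2])/d[2]
def proj(c,P):
    T=np.array(c["T"]); q=(np.atleast_2d(P)-T[:3,3])@T[:3,:3]; return q[:,:2]/q[:,2:]*[c["fx"],c["fy"]]+[c["cx"],c["cy"]]
E
python3 - <<'E'
from h import *
s=viewer.camera_info("scene");d=viewer.camera_info("side")
S=lambda u,v:(70+u/3,195+v/3); D=lambda u,v:(110+u/3,190+(v-242)/3)
for n,c,f,L,z in [("board s",s,S,[(528,68),(702,43),(765,178),(567,210)],.005),("board d",d,D,[(361,324),(472,265),(599,340),(485,410)],.005),
 ("car s",s,S,[(243,195),(396,180),(390,122)],.005),("tab s",s,S,[(317,118)],.033),("car d",d,D,[(195,453),(233,493),(337,437)],.005),("tab d",d,D,[(260,415)],.033)]:
    P=np.array([at(c,f(*p),z) for p in L]);print(n,P.round(4).tolist(),P.mean(0).round(4))
    if "board" in n: print(np.linalg.norm(P-np.roll(P,-1,0),axis=1).round(3))
# red grip triangulated
o1,d1=ray(s,S(660,150));o2,d2=ray(d,D(529,343))
A=np.c_[d1,-d2];t=np.linalg.lstsq(A,o2-o1,rcond=None)[0];print("grip",(o1+d1*t[0]).round(4),(o2+d2*t[1]).round(4))
E
```

```text
board s [[0.4563, -0.0708, 0.005], [0.4926, 0.1018, 0.005], [0.7036, 0.0584, 0.005], [0.6669, -0.1165, 0.005]] [ 0.5799 -0.0068  0.005 ]
[0.176 0.215 0.179 0.215]
board d [[0.4559, -0.0754, 0.005], [0.4946, 0.0937, 0.005], [0.7032, 0.0536, 0.005], [0.6653, -0.1197, 0.005]] [ 0.5798 -0.0119  0.005 ]
[0.173 0.212 0.177 0.214]
car s [[0.5247, -0.3661, 0.005], [0.5636, -0.2384, 0.005], [0.4804, -0.2184, 0.005]] [ 0.5229 -0.2743  0.005 ]
tab s [[0.4817, -0.2844, 0.033]] [ 0.4817 -0.2844  0.033 ]
car d [[0.4507, -0.3475, 0.005], [0.5258, -0.3697, 0.005], [0.5595, -0.2438, 0.005]] [ 0.512  -0.3203  0.005 ]
tab d [[0.4911, -0.2856, 0.033]] [ 0.4911 -0.2856  0.033 ]
grip [ 0.6576 -0.0228  0.032 ] [ 0.6581 -0.0231  0.0312]
```

>>> send_rows(rows=[[4,-0.3,-0.8,0.8,-0.12],[4,-0.6,-1.6,1.6,-0.24],[4,-1.1,-3.4,3,-0.36],[4,-1.1,-3.4,3,-0.48],[4,-1.1,-3.4,3,-0.6],[4,-1.1,-3.4,3,-0.72],[4,-1.1,-3.4,3,-0.84],[4,-1.1,-3.4,3,-0.96],[4,-1.1,-3.4,3,-1.08],[4,-1.1,-3.4,3,-1.2],[4,-1.1,-3.4,3,-1.32],[4,-1.1,-3.4,3,-1.366],[4,-1.1,-3.4,3,-1.366],[4,-1.1,-3.4,3,-1.366]])

```text
time_s: 1.32
tcp_pos: [0.5908, -0.0111, 0.201]
tcp_rot: [0.103, 0.995, 0.0, -0.0]
force: [0.4, 0.8, -0.4]
finger_gap: 0.469
finger_force: 0.0
```

```bash
python3 - <<'E'
from h import *
import cv2,json
c=viewer.camera_info("wrist");f=viewer.grab_frame("wrist")
json.dump({k:np.array(c[k]).tolist() for k in ["fx","fy","cx","cy","T"]},open("w1.json","w"))
cv2.imwrite("pics/w1.png",cv2.resize(f,(800,600),interpolation=cv2.INTER_CUBIC)[:,:,::-1])
o=telemetry.get_obs();print(o["tcp_pos"],o["tcp_rot"],o["joint_pos"][6])
E
```

```text
[ 0.59084185 -0.01100971  0.20104149] [ 1.03320459e-01  9.94648084e-01  8.64055865e-06 -2.68157065e-04] 1.2813187079295179
```

View pics/w1.png

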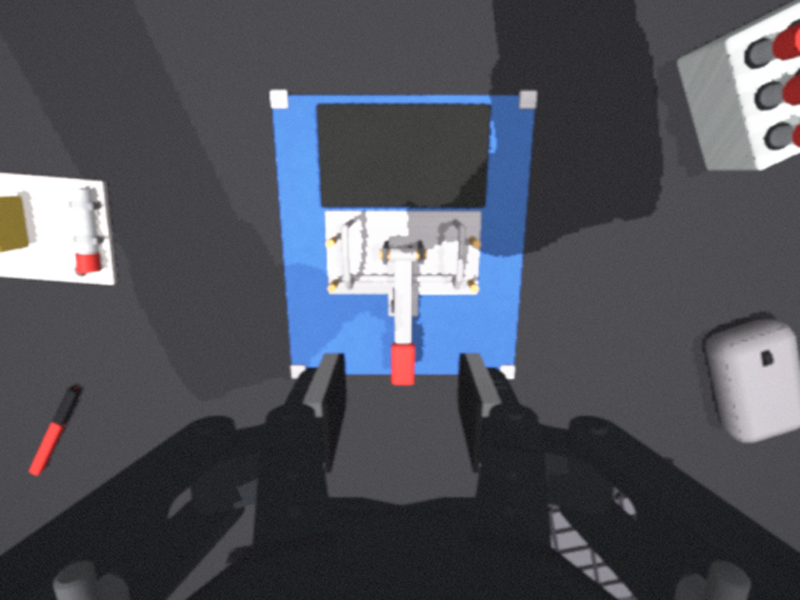

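The view shows the board corners at (270,90), (537,90), (515,378) and (290,378), and the red grip spanning (390–414, 345–385). The carrier is at left.

```bash
python3 - <<'E'
from h import *
import cv2,json
w=json.load(open("w1.json")); k=1.42857
P=np.array([at(w,(u/k,v/k),.004) for u,v in [(270,90),(537,90),(515,378),(290,378)]]);print(P.round(4).tolist())
print(np.linalg.norm(P-np.roll(P,-1,0),axis=1).round(4),w["T"][2][3])
c=P.mean(0); dx=(P[3]+P[2]-P[0]-P[1])[:2]; dy=(P[0]+P[3]-P[1]-P[2])[:2]
print("centre",c.round(4),"yaw",np.arctan2(dx[1],dx[0]),np.arctan2(-dy[0],dy[1]))
yaw=np.arctan2(dx[1],dx[0]);R=np.array([[np.cos(yaw),-np.sin(yaw)],[np.sin(yaw),np.cos(yaw)]])
o=c[:2]-R@[.02,0];print("origin",o.round(4))
# grip: red blob centroids by colour
def red(img,roi):
    x0,y0,x1,y1=roi;h=cv2.cvtColor(img[y0:y1,x0:x1],cv2.COLOR_BGR2HSV);m=((h[...,0]<8)|(h[...,0]>172))&(h[...,1]>150)&(h[...,2]>90)
    y,x=np.nonzero(m);return np.array([x.mean()+x0,y.mean()+y0]),len(x)
ims={"scene":(cv2.imread("pics/scene0.png"),(270,230,310,260)),"side":(cv2.imread("pics/side0.png"),(270,205,300,235)),"w":(cv2.resize(cv2.imread("pics/w1.png"),(560,420)),(265,230,300,280))}
g=np.stack(np.meshgrid([-.017,.017],[-.009,.009],[-.005,.005]),-1).reshape(-1,3)
for n,(im,roi) in ims.items():
    cam=w if n=="w" else viewer.camera_info(n); r,N=red(im,roi); res=[]
    for z in (.035,.044,.053):
        q=np.array([np.r_[o+R@(a[:2]+[.105,0]),z+a[2]] for a in g]);hull=cv2.convexHull(proj(cam,q).astype(np.float32));M=cv2.moments(hull);res.append((round(M["m10"]/M["m00"],1),round(M["m01"]/M["m00"],1),round(M["m00"])))
    print(n,r.round(1),N,res)
    q=np.r_[o+R@[.105,0],.04]
E
```

```text
[[0.4481, -0.0769, 0.004], [0.4873, 0.1094, 0.004], [0.7085, 0.0636, 0.004], [0.6688, -0.1252, 0.004]]
[0.1904 0.226  0.1928 0.226 ] 0.342363228910891
centre [ 0.5782 -0.0073  0.004 ] yaw -0.20974354660251315 2.934318814893897
origin [ 0.5586 -0.0031]
scene [289.7 244.9] 45 [(289.9, 245.2, 84), (289.8, 242.5, 84), (289.8, 239.9, 85)]
side [285.9 223.3] 37 [(286.8, 223.4, 59), (286.8, 221.3, 60), (286.8, 219.2, 60)]
w [281.7 255.1] 437 [(281.9, 254.3, 535), (281.9, 257.9, 564), (282.0, 261.6, 595)]
```

Height fit: the bed sits about 8 mm low, so the grip is at z≈0.036. I'll descend to the lever grip.

>>> send_rows(rows=[[4,-3,0.1,3,0],[4,-6,0.1,6,0],[4,-7.2,0.1,9,0],[4,-7.2,0.1,12,0],[4,-7.2,0.1,14.5,0],[4,-7.2,0.1,16.5,0],[4,-7.2,0.1,17.8,0],[4,-7.2,0.1,17.8,0],[4,-7.2,0.1,17.8,0]])

```text
time_s: 2.12
tcp_pos: [0.6615, -0.0245, 0.0232]
tcp_rot: [0.102, 0.995, -0.0, -0.0]
force: [0.0, 0.1, -0.5]
finger_gap: 0.466
finger_force: 0.0
```

>>> send_rows(rows=[[2,0,0,0,0],[1,0,0,0,0],[1,0,0,0,0],[1,0,0,0,0],[1,0,0,0,0]], squeeze=25)

```text
time_s: 2.53
tcp_pos: [0.6629, -0.0253, 0.0248]
tcp_rot: [0.103, 0.995, -0.0, 0.002]
force: [1.3, -3.4, 4.4]
finger_gap: 0.204
finger_force: 29.9
```

Gripped at about 17 mm. Now I'll lift along the arc.

>>> send_rows(rows=[[1,0.04,0,-0.85,0],[1,0.17,0,-1.7,0],[1,0.38,0,-2.5,0],[1,0.67,0,-3.3,0],[1,1.04,0,-4.1,0],[1,1.5,0,-4.8,0],[1,2.0,0,-5.5,0],[1,2.6,0,-6.1,0],[1,3.2,0,-6.65,0],[1,3.2,0,-6.65,0]])

```text
time_s: 3.37
tcp_pos: [0.6291, -0.018, 0.0912]
tcp_rot: [0.102, 0.995, -0.0, -0.0]
force: [-3.5, -3.0, 1.8]
finger_gap: 0.203
finger_force: 28.3
```

>>> send_rows(rows=[[3,0,0,0,0],[4.5,0,0,0,0],[4.5,0,0,0,0],[4.5,0,0,-3,0],[4.5,0,0,-6,0],[4.5,2,0,-9,0],[4.5,6,0,-9,0],[4.5,6,0,-9,0],[4.5,6,0,-9,0]])

```text
time_s: 4.12
tcp_pos: [0.5698, -0.0048, 0.1798]
tcp_rot: [0.101, 0.995, 0.0, -0.0]
force: [1.0, -0.6, -0.3]
finger_gap: 0.53
finger_force: 0.0
```

```bash
python3 - <<'E'
from h import *
import cv2,json
out=np.zeros((600,800,3),np.uint8)
c=viewer.camera_info("wrist");f=viewer.grab_frame("wrist")[:,:,::-1]
json.dump({k:np.array(c[k]).tolist() for k in ["fx","fy","cx","cy","T"]},open("w2.json","w"))
s=viewer.grab_frame("side")[:,:,::-1];cv2.imwrite("pics/side2.png",s);cv2.imwrite("pics/w2f.png",f)
out[:300,:400]=cv2.resize(f,(400,300));out[300:,:]=cv2.resize(s[180:270,210:330],(800,600),interpolation=cv2.INTER_CUBIC)[200:500]
q=viewer.grab_frame("scene")[:,:,::-1];cv2.imwrite("pics/scene2.png",q);out[:300,400:]=cv2.resize(q[190:280,230:350],(400,300),interpolation=cv2.INTER_CUBIC)
cv2.imwrite("pics/v2.png",out)
E
```

```text
(no output)
```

View pics/v2.png

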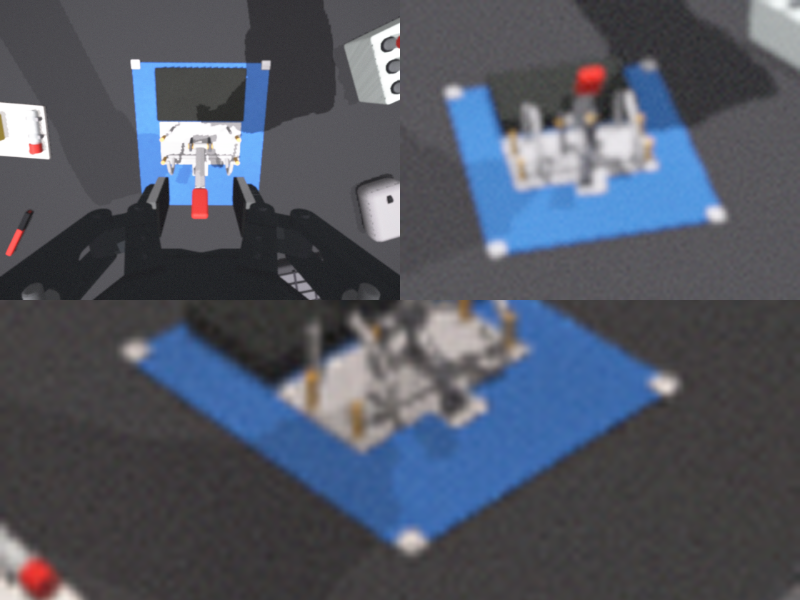

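The wrist view and the scene crop (590,78) both show the red grip raised and the arches back, so the board is open. Next is the carrier.

>>> send_rows(rows=[[4,0.1,-2,0,0.02],[4,0.3,-5.5,0,0.05],[4,0.5,-9,0,0.07],[4,0.6,-12.5,0,0.07],[4,0.8,-16,0,0.07],[4,0.9,-19.5,0,0.07],[4,0.9,-23,0,0.07],[4,0.9,-26.5,0,0.07],[4,0.9,-28.5,0,0.07],[4,0.9,-29.5,0,0.07],[4,0.9,-29.5,0,0.07],[4,0.9,-29.5,0,0.07],[4,0.9,-29.5,0,0.07]])

```text
time_s: 5.35
tcp_pos: [0.5041, -0.2906, 0.1795]
tcp_rot: [0.135, 0.991, 0.001, 0.0]
force: [0.1, 0.2, -1.0]
finger_gap: 0.468
finger_force: 0.0
```

```bash
python3 - <<'E'
from h import *
import cv2,json
c=viewer.camera_info("wrist");f=viewer.grab_frame("wrist")
json.dump({k:np.array(c[k]).tolist() for k in ["fx","fy","cx","cy","T"]},open("w3.json","w"))
cv2.imwrite("pics/w3.png",cv2.resize(f,(800,600),interpolation=cv2.INTER_CUBIC)[:,:,::-1])
E
```

```text
(no output)
```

View pics/w3.png

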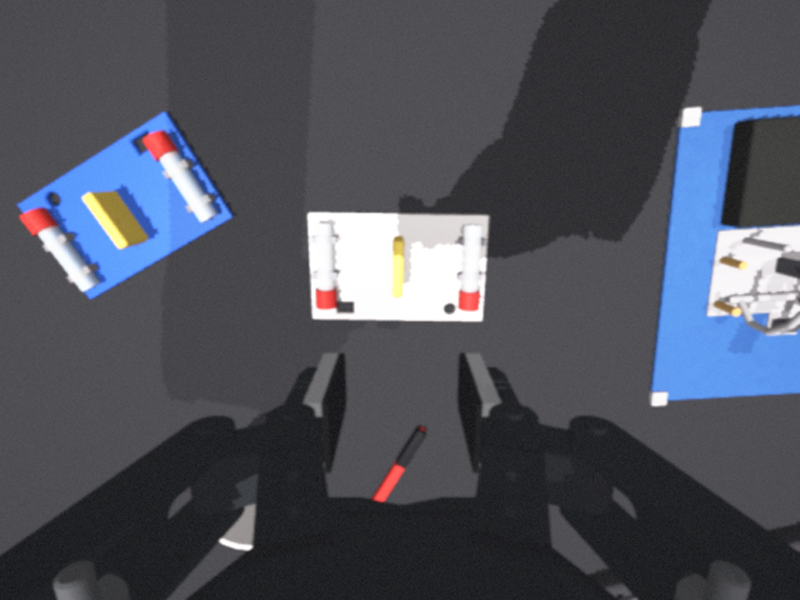

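The carrier's corners are at (307,213), (489,215), (484,321) and (313,321), and the tab's top is around (398,237–295). The round hole at (449,309) is on the +y side, as expected.

```bash
python3 - <<'E'
from h import *
import json
w=json.load(open("w3.json"));k=1.42857
P=np.array([at(w,(u/k,v/k),.005) for u,v in [(307,213),(489,215),(484,321),(313,321)]]);print(P.round(4).tolist(),np.linalg.norm(P-np.roll(P,-1,0),axis=1).round(4))
c=P.mean(0)[:2]; ydir=(P[1]+P[2]-P[0]-P[3])[:2]; yaw=np.arctan2(-ydir[0],ydir[1]); ex=np.array([np.cos(yaw),np.sin(yaw)])
tab=c-.005*ex; print(c,yaw,tab, proj(w,np.r_[tab+.02*ex,.033])*k, proj(w,np.r_[tab-.02*ex,.033])*k,proj(w,np.r_[tab+.02*ex,.005])*k)
h=np.array([at(w,(u/k,v/k),.005) for u,v in [(449,309),(346,308)]]);print(h)
o=telemetry.get_obs();t=o["tcp_pos"];q=o["tcp_rot"];tx=np.array([2*q[0]**2-1,2*q[0]*q[1]]);ty=np.array([2*q[0]*q[1],2*q[1]**2-1])
d=tab-t[:2];print(t,"move",tx@d,ty@d,"toolyaw",np.arctan2(-ty[0],ty[1]))
E
```

```text
[[0.4459, -0.3445, 0.005], [0.4824, -0.2191, 0.005], [0.5602, -0.2401, 0.005], [0.5248, -0.3669, 0.005]] [0.1306 0.0806 0.1316 0.082 ]
[ 0.50330777 -0.29264824] -0.277790985390483 [ 0.49849946 -0.29127708] [[397.99492561 299.40012805]] [[398.20486604 241.7929911 ]] [[398.2320263  288.84113394]]
[[ 0.54350711 -0.26374597  0.005     ]
 [ 0.52158211 -0.33923105  0.005     ]]
[ 0.50410211 -0.2904651   0.17967905] move 0.005180207756879314 -0.002283530892783327 toolyaw -0.2712682257589012
```

>>> send_rows(rows=[[4,0.3,-0.1,3,0],[4,0.5,-0.2,6.5,0],[4,0.5,-0.2,10,0],[4,0.5,-0.2,13,0],[4,0.5,-0.2,15,0],[4,0.5,-0.2,16.2,0],[4,0.5,-0.2,16.9,0],[4,0.5,-0.2,16.9,0],[3,0.5,-0.2,16.9,0],[1.5,0.5,-0.2,16.9,0],[0.3,0.5,-0.2,16.9,0],[0.3,0.5,-0.2,16.9,0],[0.3,0.5,-0.2,16.9,0],[0.3,0.5,-0.2,16.9,0],[0.3,0.5,-0.2,16.9,0]], squeeze=60)

```text
time_s: 6.65
tcp_pos: [0.4986, -0.2941, 0.0126]
tcp_rot: [0.137, 0.991, -0.0, 0.001]
force: [-1.1, 1.4, 7.6]
finger_gap: 0.078
finger_force: 61.6
```

```bash
python3 - <<'E'
from h import *
o=telemetry.get_obs();print(o["tcp_pos"],o["tcp_rot"],o["finger_gap"],o["force"])
E
```

```text
[ 0.4986372  -0.29410453  0.01257216] [ 1.36984109e-01  9.90572066e-01 -4.75370882e-04  1.45263404e-03] 0.07789394475245935 [-1.13273976  1.43293827  7.57177516]
```

```bash
python3 - <<'E'
import cv2
f=cv2.imread("pics/w2f.png")[140:260,200:360]
cv2.imwrite("pics/w2c.png",cv2.resize(f,(800,600),interpolation=cv2.INTER_CUBIC))
E
```

```text
(no output)
```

View pics/w2c.png

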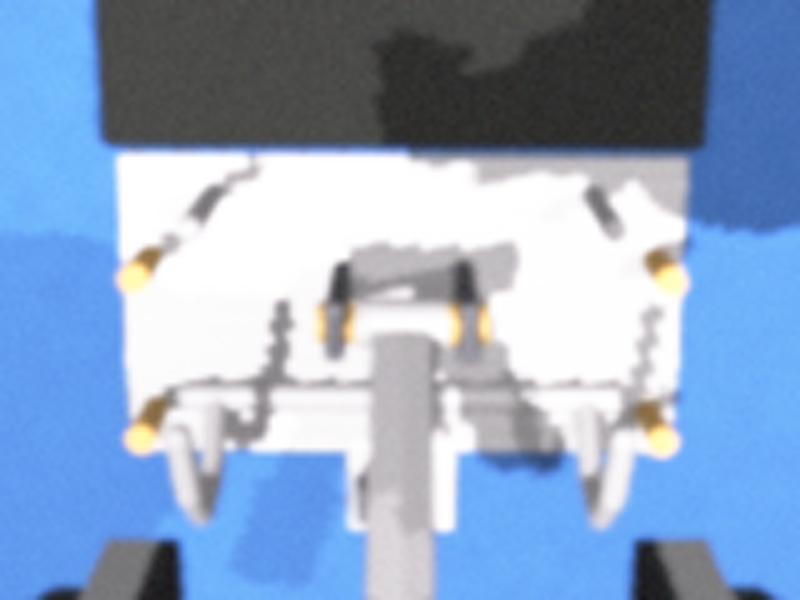

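>>> send_rows(rows=[[0.3,0,0,-1,0],[0.3,0,0,-3,0],[0.3,0,0,-5,0],[0.3,0,0,-7,0],[0.3,0,0,-9,0],[0.3,0,0,-11,0],[0.3,0,0,-12,0],[0.3,0,0,-12,0],[0.3,0,0,-12,0]])

```text
time_s: 7.4
tcp_pos: [0.4975, -0.2935, 0.131]
tcp_rot: [0.137, 0.991, -0.0, 0.0]
force: [-0.4, -0.3, -2.8]
finger_gap: 0.077
finger_force: 60.5
```

The close view shows the block's far edge at row 148, spanning columns 103–707. The open arches end at (205,515) and (603,515). The pins are faint against the white bed at about (205,205) and (605,210). I'll measure the file pose from the block corners.

```bash
python3 - <<'E'
from h import *
import json
w=json.load(open("w2.json"))
f=lambda u,v:(200+u/5,140+v/5)
A=at(w,f(103,148),.024);B=at(w,f(707,148),.024);print(A,B,np.linalg.norm(A-B))
d=(B-A)[:2];yaw=np.arctan2(-d[0],d[1]);ex=np.array([np.cos(yaw),np.sin(yaw)]);o=(A+B)[:2]/2+.012*ex;print("yaw",yaw,"origin",o)
for o in (o,np.array([.559,-.0035])):
  yaw=-.207;ex=np.array([np.cos(yaw),np.sin(yaw)]);ey=np.array([-ex[1],ex[0]])
  for s in(1,-1):
    print(s,[((proj(w,np.r_[o+s*.04*ey,z])-[200,140])*5).round(0).tolist() for z in(.012,.028,.044)])
  print("axis",((proj(w,np.r_[o+.02*ex,.036])-[200,140])*5).round(),"grip blockcorner",((proj(w,np.r_[o-.012*ex-.06*ey,.024])-[200,140])*5).round())
E
```

```text
[ 0.53475294 -0.05822853  0.024     ] [0.55871497 0.05796321 0.024     ] 0.11863683575317767
yaw -0.20337708959090595 origin [ 0.55848664 -0.00255639]
1 [[[599.0, 197.0]], [[609.0, 213.0]], [[620.0, 230.0]]]
-1 [[[211.0, 196.0]], [[201.0, 211.0]], [[190.0, 228.0]]]
axis [[405. 321.]] grip blockcorner [[100. 147.]]
1 [[[595.0, 201.0]], [[605.0, 216.0]], [[616.0, 234.0]]]
-1 [[[207.0, 199.0]], [[197.0, 215.0]], [[186.0, 232.0]]]
axis [[400. 325.]] grip blockcorner [[ 96. 150.]]
```

>>> send_rows(rows=[[0.3,0.2,1.2,0,-0.01],[0.3,0.7,3.8,0,-0.03],[0.3,1.3,7,0,-0.05],[0.3,2,10.4,0,-0.07],[0.3,2.6,13.8,0,-0.07],[0.3,3.2,17.2,0,-0.07],[0.3,3.9,20.6,0,-0.07],[0.3,4.5,24,0.5,-0.07],[0.3,5,26.8,1,-0.07],[0.3,5.4,28.6,1.8,-0.07],[0.3,5.5,29.4,2.6,-0.07],[0.3,5.5,29.4,3.1,-0.07],[0.3,5.5,29.4,3.1,-0.07],[0.3,5.5,29.4,3.1,-0.07],[0.3,5.5,29.4,3.1,-0.07]])

```text
time_s: 8.65
tcp_pos: [0.5243, 0.0024, 0.0998]
tcp_rot: [0.104, 0.995, -0.0, -0.0]
force: [-0.1, 0.8, -1.8]
finger_gap: 0.076
finger_force: 60.4
```

```bash
python3 - <<'E'
from h import *
import cv2,json
c=viewer.camera_info("wrist");o=telemetry.get_obs();f=viewer.grab_frame("wrist")[:,:,::-1]
json.dump({k:np.array(c[k]).tolist() for k in ["fx","fy","cx","cy","T"]},open("w4.json","w"))
print(o["tcp_pos"],o["tcp_rot"],o["force"])
s=viewer.grab_frame("side")[:,:,::-1];q=viewer.grab_frame("scene")[:,:,::-1]
out=np.zeros((600,800,3),np.uint8)
out[:300,:400]=cv2.resize(f,(400,300),interpolation=cv2.INTER_AREA)
out[300:,:400]=cv2.resize(s[185:260,220:320],(400,300),interpolation=cv2.INTER_CUBIC)
out[300:,400:]=cv2.resize(q[195:270,235:335],(400,300),interpolation=cv2.INTER_CUBIC)
out[:300,400:]=cv2.resize(f[90:240,180:380],(400,300),interpolation=cv2.INTER_CUBIC)
cv2.imwrite("pics/v4.png",out)
E
```

```text
[0.52427842 0.00239805 0.09976786] [ 1.03618048e-01  9.94617106e-01 -3.16659335e-04 -1.08744526e-04] [-0.10425284  0.80833934 -1.82548576]
```

View pics/v4.png

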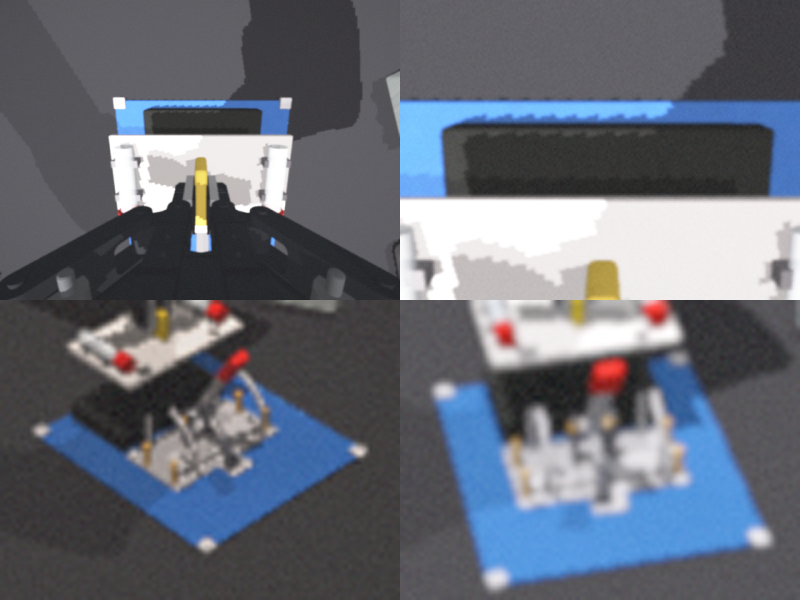

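The carrier's near edge spans wrist pixels (154–409, 189). In the scene crop its far corners are at (487,368) and (683,348), and the lever is open.

```bash
python3 - <<'E'
from h import *
import json
w=json.load(open("w4.json"));s=viewer.camera_info("scene");d=viewer.camera_info("side")
t=np.array([.52428,.0024]);yaw=-.2076;ex=np.array([np.cos(yaw),np.sin(yaw)]);ey=np.array([-ex[1],ex[0]])
L=[(w,(154,189.3),.0922),(w,(408.8,189.3),.0922),(s,(256.75,212),.0872),(s,(305.75,207),.0872),(d,(220+130/4,185+88/4),.0872)]
for c,p,z in L:
    P=at(c,p,z)[:2]-t; print("rel TCP along ex,ey (mm)",(1000*ex@P).round(1),(1000*ey@P).round(1))
o=np.array([.5585,-.0028]);ey2=np.array([np.sin(.205),np.cos(.205)]);ex2=np.array([np.cos(.205),-np.sin(.205)]);D=t-o;print("TCP in file",ex2@D,ey2@D)
E
```

```text
rel TCP along ex,ey (mm) -37.0 -63.8
rel TCP along ex,ey (mm) -37.0 63.9
rel TCP along ex,ey (mm) 43.0 -67.0
rel TCP along ex,ey (mm) 52.1 67.5
rel TCP along ex,ey (mm) 44.1 -64.9
TCP in file -0.03456201612176233 -0.0018749510924400822
```

>>> send_rows(rows=[[0.3,0,0.19,0.3,0],[0.3,0,0.19,1,0],[0.3,0,0.19,1.8,0],[0.3,0,0.19,2.6,0],[0.3,0,0.19,3.2,0],[0.3,0,0.19,3.6,0],[0.3,0,0.19,4,0],[0.3,0,0.19,4.4,0],[0.3,0,0.19,4.8,0],[0.3,0,0.19,4.8,0]])

```text
time_s: 9.63
tcp_pos: [0.5242, 0.0063, 0.051]
tcp_rot: [0.102, 0.995, -0.0, -0.001]
force: [-0.1, -0.2, -1.4]
finger_gap: 0.078
finger_force: 60.4
```

>>> send_rows(rows=[[0.3,0,-0.08,0.2,0],[0.3,0,-0.1,0.4,0],[0.3,0,-0.1,0.7,0],[0.3,0,-0.1,0.9,0],[0.3,0,-0.1,0.9,0]])

```text
time_s: 10.05
tcp_pos: [0.5242, 0.0053, 0.0423]
tcp_rot: [0.102, 0.995, -0.0, -0.0]
force: [0.4, 0.2, -1.4]
finger_gap: 0.081
finger_force: 60.4
```

>>> send_rows(rows=[[0.3,0,0,0.2,0],[0.3,0,0,0.35,0],[0.3,0,0,0.5,0],[0.3,0,0,0.57,0],[0.3,0,0,0.57,0]])

```text
time_s: 10.47
tcp_pos: [0.5243, 0.0053, 0.0368]
tcp_rot: [0.102, 0.995, 0.0, -0.0]
force: [0.6, 0.7, -1.0]
finger_gap: 0.081
finger_force: 60.4
```

>>> send_rows(rows=[[0.3,0,0,0.08,0],[0.3,0,0,0.08,0],[1.5,0,0,0.05,0],[2.5,0,0,0,0],[3,0,0,0,0],[3,0,0,-1.5,0],[3,0,0,-4,0],[3,0,0,-7,0],[3,0.5,0,-10,0],[3,1,0,-12,0],[3,1,0,-13,0],[3,1,0,-13,0],[3,1,0,-13,0]])

```text
time_s: 11.55
tcp_pos: [0.5148, 0.0072, 0.1666]
tcp_rot: [0.102, 0.995, -0.0, 0.0]
force: [-0.4, 0.6, -0.9]
finger_gap: 0.354
finger_force: 0.0
```

```bash
python3 - <<'E'
from h import *
import cv2,json
c=viewer.camera_info("wrist");o=telemetry.get_obs();f=viewer.grab_frame("wrist")[:,:,::-1]
json.dump({k:np.array(c[k]).tolist() for k in ["fx","fy","cx","cy","T"]},open("w5.json","w"))
s=viewer.grab_frame("side")[:,:,::-1];q=viewer.grab_frame("scene")[:,:,::-1]
out=np.zeros((600,800,3),np.uint8)
out[:300,:400]=cv2.resize(f,(400,300),interpolation=cv2.INTER_AREA)
out[300:,:400]=cv2.resize(s[185:260,220:320],(400,300),interpolation=cv2.INTER_CUBIC)
out[300:,400:]=cv2.resize(q[195:270,235:335],(400,300),interpolation=cv2.INTER_CUBIC)
out[:300,400:]=cv2.resize(f[130:280,180:380],(400,300),interpolation=cv2.INTER_CUBIC)
cv2.imwrite("pics/v5.png",out)
# predicted seated tab & plate corners
og=np.array([.5585,-.0028]);y=-.205;ex=np.array([np.cos(y),np.sin(y)]);ey=np.array([-ex[1],ex[0]]);F=lambda a,b,z:np.r_[og+a*ex+b*ey,z]
for n,a in dict(nearL=(-.071,.065,.029),nearR=(-.071,-.065,.029),farL=(.009,.065,.029),farR=(.009,-.065,.029),pinL=(0,.04,.044),pinR=(0,-.04,.044)).items():
    p=proj(c,F(*a))[0];r=proj(viewer.camera_info("scene"),F(*a))[0];t=proj(viewer.camera_info("side"),F(*a))[0]
    print(n,"w",((p-[180,130])*2).round()+[400,0],"scene",((r-[235,195])*4+[400,300]).round(),"side",((t-[220,185])*4+[0,300]).round())
E
```

```text
nearL w [741.  80.] scene [650. 346.] side [184. 342.]
nearR w [459.  80.] scene [476. 371.] side [ 74. 402.]
farL w [731. 240.] scene [678. 409.] side [245. 379.]
farR w [470. 240.] scene [497. 436.] side [134. 442.]
pinL w [686. 235.] scene [641. 390.] side [217. 372.]
pinR w [515. 235.] scene [529. 406.] side [149. 411.]
```

View pics/v5.png

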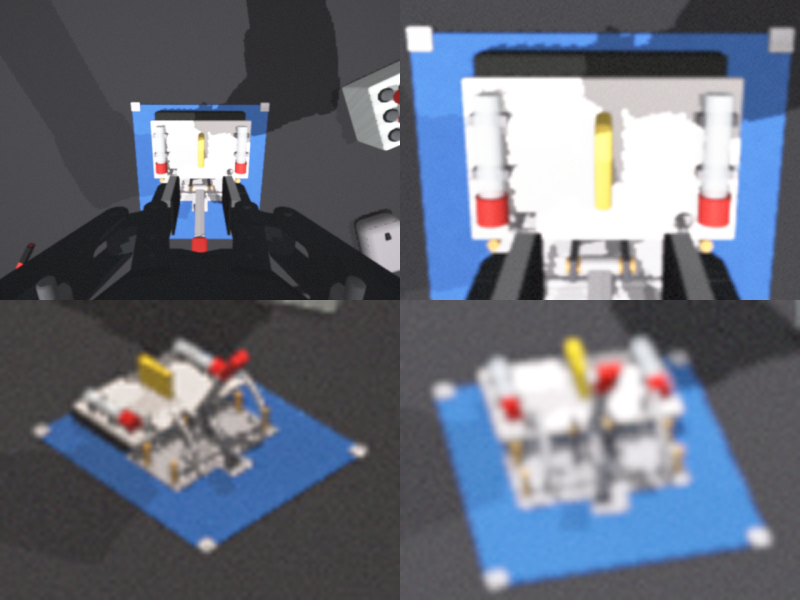

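The carrier is seated flat. Its edges are at wrist rows 78 and 238 against 80 and 240 predicted, and the pin shows in the hole at (685,220). Next I'll shut the fingers and go above the raised grip.

>>> send_rows(rows=[[2,-1,-0.05,0,0],[1,-3.5,-0.1,0,0],[0,-6.5,-0.1,0,0],[0,-8.5,-0.1,0.5,0],[0,-9.4,-0.1,2,0],[0,-9.4,-0.1,3.5,0],[0,-9.4,-0.1,4.3,0],[0,-9.4,-0.1,4.6,0],[0,-9.4,-0.1,4.6,0]])

```text
time_s: 12.45
tcp_pos: [0.6058, -0.0128, 0.1197]
tcp_rot: [0.102, 0.995, -0.0, -0.001]
force: [0.5, 0.1, 0.5]
finger_gap: -0.003
finger_force: 0.0
```

>>> send_rows(rows=[[0,0,0,0.4,0],[0,0,0,0.8,0],[0,-0.1,0,1.1,0],[0,-0.3,0,1.3,0],[0,-0.6,0,1.45,0],[0,-0.85,0,1.6,0],[0,-0.85,0,1.6,0]])

```text
time_s: 13.03
tcp_pos: [0.6146, -0.0144, 0.1051]
tcp_rot: [0.102, 0.995, 0.0, -0.001]
force: [-5.5, 0.4, 3.7]
finger_gap: 0.004
finger_force: 3.2
```

>>> send_rows(rows=[[0,-0.25,0,0.13,0],[0,-0.5,0,0.27,0],[0,-0.75,0,0.41,0],[0,-0.99,0,0.58,0],[0,-1.23,0,0.75,0],[0,-1.46,0,0.92,0],[0,-1.68,0,1.11,0],[0,-1.9,0,1.3,0],[0,-2.11,0,1.5,0],[0,-2.11,0,1.5,0]])

```text
time_s: 13.87
tcp_pos: [0.6342, -0.0184, 0.0891]
tcp_rot: [0.102, 0.995, 0.0, -0.002]
force: [-6.3, 1.6, 1.6]
finger_gap: -0.001
finger_force: 2.8
```

>>> send_rows(rows=[[0,-0.17,0,0.23,0],[0,-0.34,0,0.47,0],[0,-0.5,0,0.71,0],[0,-0.65,0,0.96,0],[0,-0.8,0,1.21,0],[0,-0.93,0,1.47,0],[0,-1.04,0,1.73,0],[0,-1.15,0,2.0,0],[0,-1.26,0,2.27,0],[0,-1.36,0,2.55,0],[0,-1.45,0,2.82,0],[0,-1.53,0,3.1,0],[0,-1.53,0,3.1,0]])

```text
time_s: 14.95
tcp_pos: [0.6508, -0.0219, 0.0586]
tcp_rot: [0.102, 0.995, 0.0, 0.0]
force: [-1.6, 0.7, 2.7]
finger_gap: -0.002
finger_force: 1.1
```

>>> send_rows(rows=[[0,-0.06,0,0.25,0],[0,-0.12,0,0.5,0],[0,-0.18,0,0.75,0],[0,-0.22,0,0.95,0],[0,-0.25,0,1.1,0],[0,-0.25,0,1.2,0],[0,-0.25,0,1.2,0]])

```text
time_s: 15.53
tcp_pos: [0.6532, -0.0225, 0.0469]
tcp_rot: [0.102, 0.995, 0.0, 0.0]
force: [0.9, 0.6, 1.2]
finger_gap: 0.001
finger_force: 0.4
```

>>> send_rows(rows=[[0,0,0,0.07,0],[0,0,0,0.14,0],[0,0,0,0.2,0],[0,0,0,0.2,0]])

```text
time_s: 15.87
tcp_pos: [0.6531, -0.0225, 0.0451]
tcp_rot: [0.102, 0.995, -0.0, 0.0]
force: [0.6, 0.8, 1.3]
finger_gap: -0.001
finger_force: 0.8
```

>>> send_rows(rows=[[0,0,0,0.05,0],[0,0,0,0.1,0],[0,0,0,0.15,0],[0,0,0,0.15,0]])

```text
time_s: 16.2
tcp_pos: [0.6528, -0.0224, 0.0434]
tcp_rot: [0.102, 0.995, -0.0, -0.0]
force: [0.2, 0.0, 0.7]
finger_gap: -0.0
finger_force: 0.7
```

>>> send_rows(rows=[[0,0,0,0.05,0],[0,0,0,0.1,0],[0,0,0,0.1,0]])

```text
time_s: 16.45
tcp_pos: [0.6528, -0.0224, 0.0424]
tcp_rot: [0.102, 0.995, -0.0, -0.0]
force: [0.9, -0.4, 0.9]
finger_gap: 0.001
finger_force: 0.5
```

>>> send_rows(rows=[[0,0,0,0.05,0],[0,0,0,0.1,0],[0,0,0,0.1,0]])

```text
time_s: 16.7
tcp_pos: [0.6529, -0.0224, 0.0415]
tcp_rot: [0.102, 0.995, -0.0, -0.0]
force: [1.3, -0.1, 0.8]
finger_gap: 0.0
finger_force: 0.6
```

>>> send_rows(rows=[[0,0,0,0.05,0],[0,0,0,0.1,0],[0,0,0,0.1,0]])

```text
time_s: 16.95
tcp_pos: [0.6529, -0.0225, 0.0407]
tcp_rot: [0.102, 0.995, -0.0, 0.0]
force: [-0.1, -0.6, 2.9]
finger_gap: 0.002
finger_force: 1.2
```

>>> send_rows(rows=[[0,0,0,0.03,0],[0,0,0,0.06,0],[0,0,0,0.06,0]])

```text
time_s: 17.2
tcp_pos: [0.653, -0.0225, 0.0402]
tcp_rot: [0.102, 0.995, 0.0, 0.0]
force: [-1.1, -1.2, 4.6]
finger_gap: 0.001
finger_force: 2.4
```

>>> send_rows(rows=[[0,0,0,0.03,0],[0,0,0,0.06,0],[0,0,0,0.06,0]])

```text
time_s: 17.45
tcp_pos: [0.653, -0.0224, 0.0399]
tcp_rot: [0.102, 0.995, -0.0, 0.0]
force: [-1.8, -0.5, 6.4]
finger_gap: 0.003
finger_force: 3.5
```

>>> send_rows(rows=[[0,0,0,0.03,0],[0,0,0,0.06,0],[0,0,0,0.09,0],[0,0,0,0.09,0],[0,0,0,0.09,0]])

```text
time_s: 17.87
tcp_pos: [0.6531, -0.0224, 0.0395]
tcp_rot: [0.102, 0.995, -0.0, 0.0]
force: [-3.6, -0.7, 10.2]
finger_gap: -0.002
finger_force: 4.8
```

The force now rises at about 10 N/mm, which is the pad spring, so the lever is on its stop. I'll retract and check.

>>> send_rows(rows=[[0,0,0,-0.2,0],[0,0,0,-1,0],[0,0,0,-3,0],[0,0,0,-6,0],[0,0,0,-9,0],[0,1,0,-12,0],[0,3,0,-14,0],[0,5,0,-14,0],[0,5,0,-14,0],[0,5,0,-14,0]])

```text
time_s: 18.7
tcp_pos: [0.6034, -0.0118, 0.179]
tcp_rot: [0.102, 0.995, 0.0, 0.0]
force: [-1.1, 0.5, -0.1]
finger_gap: -0.0
finger_force: 0.0
```

```bash
python3 - <<'E'
from h import *
import cv2
f=viewer.grab_frame("wrist")[:,:,::-1];s=viewer.grab_frame("side")[:,:,::-1];q=viewer.grab_frame("scene")[:,:,::-1]
out=np.zeros((600,800,3),np.uint8)
out[:300,:400]=cv2.resize(f,(400,300),interpolation=cv2.INTER_AREA)
out[300:,:400]=cv2.resize(s[185:260,220:320],(400,300),interpolation=cv2.INTER_CUBIC)
out[300:,400:]=cv2.resize(q[195:270,235:335],(400,300),interpolation=cv2.INTER_CUBIC)
out[:300,400:]=cv2.resize(f[130:280,180:380],(400,300),interpolation=cv2.INTER_CUBIC)
cv2.imwrite("pics/v6.png",out)
E
```

```text
(no output)
```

View pics/v6.png

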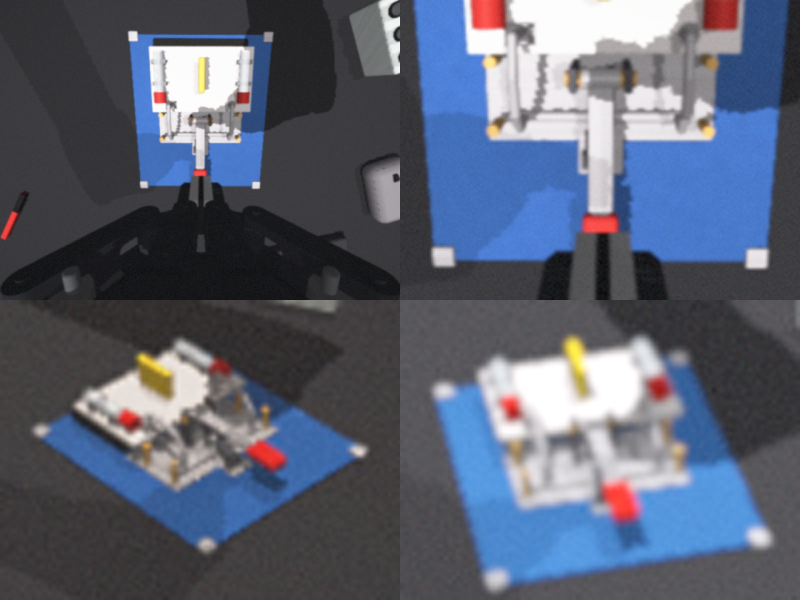

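The lever is level: its grip sits at scene (290,245), the same place as when it started closed. The arches reach over both pins and the carrier lies flat. I'll hand the job in.

```bash
python3 -c "
from cell import ticket;print(ticket.sign_off())"
```

```text
the job is handed in; nothing more can be done
None
```

The job is handed in: I lifted the lever so the arches opened, seated the carrier flat on both pins, and pressed the lever down to its stop with about 10 N, closing the arches over the carrier; nothing else on the bench was touched.

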